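Load the mixing cradle and set its hold-down screw

TASK

Load the mixing cradle: first stand the white adapter cup upright in the metal holder cup, then stand the green pot upright inside the adapter, both right down on the floor. Then turn the blue thumbscrew clockwise until it seats, back it off a quarter turn so that the clamp just eases, and finish while still gripping the thumbscrew there without letting go. Do not knock or shift the other things on the bench, and keep the adapter and the pot from tipping over.

Things in the scene. Friction and masses are not known exactly. Their poses are not given: they have to be found in the camera images.
- holder_floor (a point): inner floor centre of the fixed metal holder cup (the largest vessel: inner diameter 68 mm, outer 76 mm, its rim 33 mm above this point), on the grey cradle plate (110 x 235 x 12 mm, fixed to the bench, its place and yaw differ from run to run). This point is 17 mm above the bench. Its y axis points along the plate from the thumbscrew to the holder, z up; the thumbscrew's axis is at y = -120 mm, x = 0 in this frame.
- adapter_mid (a point): white open adapter cup, standing upright and empty: 60 mm across at the rim, 56 mm at the foot, 58 mm tall, walls 3 mm, floor 4 mm thick. The point is on its axis half-way up (29 mm above its underside), z up along its axis. It stands 25 mm proud of the holder's rim when home, so it can be held across the outside near its rim.
- adapter: the same adapter cup; origin at the centre of its underside.
- pot_mid (a point): green open mixing pot, standing upright and empty: 42 mm across at the rim, 38 mm at the foot, 72 mm tall, walls 2.5 mm. The point is on its axis half-way up (36 mm above its underside). Home in the adapter it stands on the adapter's 4 mm thick floor, 18 mm proud of the adapter's rim.
- pot: the same pot; origin at the centre of its underside.
- thumbscrew (a joint): angle of the blue thumbscrew in rad: 0 = screwed down, seated hard on its stop; grows as it is turned counter-clockwise seen from above (unscrewed). Clockwise tightens. It starts 1.2 to 2.4 rad open and turns stiffly (about 0.06 N m), staying where it is left. A quarter turn back from the seat is 1.57. The screw rises 0.8 mm per rad.
- wing_grip (a point): grip point of the thumbscrew's upright blue wing, on its vertical axis, 9 mm below the wing's top and 23 mm above the round disc (42 mm across) it stands on; about 57 to 59 mm above the bench. The wing is a bar 44 mm long along this frame's x, 13 mm thick along y, 32 mm tall; it turns with the screw. At joint 0 its x lies along the x of holder_floor.
- wing: the same wing; origin on the screw's axis at the wing's foot, x along the wing.
- jar: closed terracotta-coloured jar with a black lid, 52 mm across, 55 mm tall; origin at the centre of its underside. Bystander.
- model: plaster tooth model, 66 x 60 x 46 mm, on a black base plate; origin at the centre of its underside. Bystander.
- bottle: closed amber bottle with a black cap, 54 mm across, 120 mm tall; origin at the centre of its underside. Bystander.
- spatula: plaster spatula with a wooden handle, 170 mm long, lying along its own x. Bystander.
- waxblock: small blue block 50 x 35 x 22 mm; origin at the centre of its underside. Bystander.
- brush: bench brush, 180 mm long, lying along its own x. Bystander.

How it is judged:
On the way, in this order (a step that is already met when the one before it is completed fails the run):
1. the adapter cup stands home in the holder (horizontal distance between adapter_mid and holder_floor below 0.01 m and z of adapter_mid in the frame of holder_floor below 0.033 m and angle between adapter_mid's own z axis and vertical below 0.12 rad and linear speed of adapter below 0.03 m/s), for 0.2 s.
2. the pot stands home in the adapter (all of step 1 and horizontal distance between pot_mid and holder_floor below 0.018 m and horizontal distance between pot_mid and adapter_mid below 0.01 m and z of pot_mid in the frame of adapter_mid between 0.005 and 0.015 m and angle between pot_mid's own z axis and vertical below 0.15 rad and linear speed of pot below 0.03 m/s), for 0.2 s.
3. the thumbscrew is seated, with both vessels still home (all of step 2 and value of joint thumbscrew below 0.1 rad), for 0.2 s.
At the end, for the whole second after the job is handed in: The thumbscrew, seated before (within 0.1 rad), is backed off 1.57 rad within 0.3, still, its wing gripped by the fingers with over 2 N; adapter upright on the holder floor and pot upright on the adapter floor (both within 4 mm), neither touched by the robot (all of step 2 and value of joint thumbscrew between 1.27 and 1.87 rad and velocity of joint thumbscrew between -0.1 and 0.1 rad/s and contact force between the fingers and wing above 2 N and contact force between each of the arm, the fingers and adapter below 0.1 N and contact force between each of the arm, the fingers and pot below 0.1 N); the arm keeps its last pose, push and grip.
It fails at once if one of the other things on the bench was shifted more than 25 mm (distance of any of jar, model, bottle, spatula, waxblock, brush from where it was at the start of the episode above 0.025 m).
It fails at once if the adapter or the pot was tipped over (angle between any of adapter_mid, pot_mid's own z axis and vertical above 0.8 rad).
It also fails if it takes over 69 s, if anything falls off the work surface, if the arm or the gripper's body presses on something with over 40 N, if the wrist force passes 120 N, or if a joint passes its speed limit or range.

ROBOT

A 6-joint arm with a two-finger parallel gripper is mounted at the origin on the work surface. World frame = base frame: x ahead of the robot, y to its left, z up, the work surface at z = 0. Lengths are in m, angles in rad, forces in N, time in s.
With the tool pointing down it reaches from about 0.375 to 0.925 m from the base axis. Payload 5.7 kg.
Tool frame: the origin (TCP) lies midway between the tips of the shut fingers; the grasp point (between the pads) lies 19 mm behind it; z points along the fingers, y is the line along which they close (so a half turn about z gives the same grasp; the last joint's range is limited). The gripper opens to 85 mm and grips with 20 to 120 N. Pads are 22 mm wide; open, the fingers measure 114 mm over their backs; the gripper's body (76 mm by 85 mm) begins 54 mm behind the grasp point. The pads swing forward as they close: fully open they stand 13 mm farther back than shut.
Start: joints at [1.175, 0.359, 1.51, -0, 1.272, -0.115], TCP at [0.166, 0.576, 0.194] pointing down, gripper open.
Joint ranges: [-2.97, 2.97], [-1.01, 2.36], [0.21, 2.38], [-0.96, 4.11], [0.2, 2.71], [-2.98, 2.98]. Speed limits (rad/s): [2.39, 2.39, 3.14, 3.14, 3.14, 3.14].

INTERFACE

Orientations are given as [roll, pitch, yaw] about the fixed x, y, z axes, in that order (R = Rz(yaw) Ry(pitch) Rx(roll)).
In Python, from plant import state, camera, camera_model, finish_job gives the robot as it stands.
- The arm moves only by the shell command python3 -m crank 'ROWS' [OPENING] [FORCE]. ROWS is a JSON object of lists of equal length, an entry for each row: "delta_pos": the shift along the tool's x, y, z scaled (see below), a list of three; "rot": the turn, a rotation vector about the tool's x, y, z scaled (see below), a list of three. In form: {"delta_pos": [[tx, ty, tz], ...], "rot": [[wx, wy, wz], ...]}. A call has 1 to 5 rows; each row is the pose to reach, as a shift and turn from the pose commanded when the call began, along the tool's axes at that moment; what a row does not reach only later rows make up. The controller multiplies each number of a shift by 200 mm and each number of a turn by 30 degrees. A row lasts 1/12 s, in which the tool goes at most 41.7 mm and 7.16 degrees, less where a joint would pass 70% of its speed; a pose out of reach is approached as far as the arm can. A call with a number of a shift or a turn outside -1 to 1 is refused whole. A call with a gripper value outside its range is refused whole. OPENING is the closure, from -1 (fully open) to 1 (shut), so that 0 is half open, set as the call begins (- or left out, the last holds). The fingers move at their own pace and stop on an object; FORCE is the grip in N (left out, the last holds). Time passes only in rows, so rows that repeat a pose let the fingers close. It gives the time, the measured TCP pose, the force, the opening and the grip force at its end, in the units of the state.
- state(): the state, without advancing time (a new reading comes with each control period).
- camera(name): name is "side" or "top" or "wrist"; returns the picture (420x560x3 uint8, red, green, blue); there is no depth.
- camera_model(name): a dict with "K" (3x3 intrinsics, pixels), "rvec" (rotation vector, rad) and "tvec" (3), from world to camera coordinates, as OpenCV has them; the wrist camera has in their place "T_tool_cam" (4x4, takes a point from camera to tool coordinates, whose origin is the TCP and whose axes are the flange's). Camera axes: x right, y down, z forward; pixel columns grow to the right and rows downward; lengths in m; the calibration is good to about 2 mm. A picture is of the moment at which its call begins: read the wrist's pose just before it. camera_model takes no time and is no camera call.
- finish_job(): hands the job in; it is judged then, once.
The state is a dict: "clock": time; "joint_pos": joint angles; "joint_vel": joint speeds; "joint_torque": joint torques, N m; "tcp_pos": TCP position; "tcp_rot": TCP orientation; "force": force on the tool from outside, world axes, zero at the start; "torque": the same for the moment, N m; "finger_gap": opening from 0.0 (shut) to 1.0 (fully open); "grasp_force": force on a finger pad.
Only numpy, scipy, OpenCV 4.12 (cv2) and the standard library are available. Lean on these libraries where they do the work, as an engineer would, in place of code of your own. Each camera call takes 0.05 s, during which the arm holds its last target. There are 200 camera calls.

## Working session

There is one attempt and no reset: what is moved stays moved. The work goes in short steps, Python scripts to look and compute and a shell command to move; the robot and the scene stay as the last step left them, time stands still between calls to the robot, and variables do not carry over. Pictures are saved under pics/ and viewed, at most 10 in all, crops included, and the job is handed in when it is done.

```bash
mkdir -p pics; ls; python3 - <<'E'
from plant import *
import cv2,numpy as np
s=state();print(s['clock'],s['tcp_pos'],s['tcp_rot'],s['finger_gap'])
for n in('top','side'):
    im=camera(n);cv2.imwrite(f'pics/{n}0.png',im[:,:,::-1]);m=camera_model(n);print(n,m)
print(camera_model('wrist'))
E
```

```text
pics
0.0 [0.16597497 0.57579767 0.19333013] [-3.13971270e+00 -2.17379664e-04  2.86083731e+00] 0.9981991248239449
top {'K': array([[512.93188995,   0.        , 284.58429285],
       [  0.        , 512.93188995, 215.39910117],
       [  0.        ,   0.        ,   1.        ]]), 'rvec': array([ 2.2201745 , -2.19660811,  0.0770556 ]), 'tvec': array([-0.05781538,  0.5877017 ,  1.50191866])}
side {'K': array([[544.95911654,   0.        , 276.61271798],
       [  0.        , 544.95911654, 213.98320114],
       [  0.        ,   0.        ,   1.        ]]), 'rvec': array([ 0.13830664, -2.73054887,  1.44114422]), 'tvec': array([0.59783672, 0.12583875, 1.49412537])}
{'K': array([[360.85735658,   0.        , 278.46428386],
       [  0.        , 360.85735658, 209.56376945],
       [  0.        ,   0.        ,   1.        ]]), 'T_tool_cam': array([[-2.58392032e-04, -9.60649820e-01, -2.77762230e-01,
         7.03824584e-02],
       [ 9.99999889e-01, -1.39024695e-04, -4.49441795e-04,
        -6.15814313e-04],
       [ 3.93140370e-04, -2.77762315e-01,  9.60649750e-01,
        -1.79065634e-01],
       [ 0.00000000e+00,  0.00000000e+00,  0.00000000e+00,
         1.00000000e+00]])}
```

View pics/top0.png

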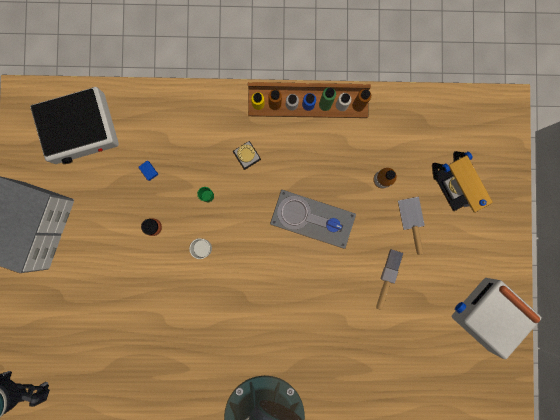

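View pics/side0.png

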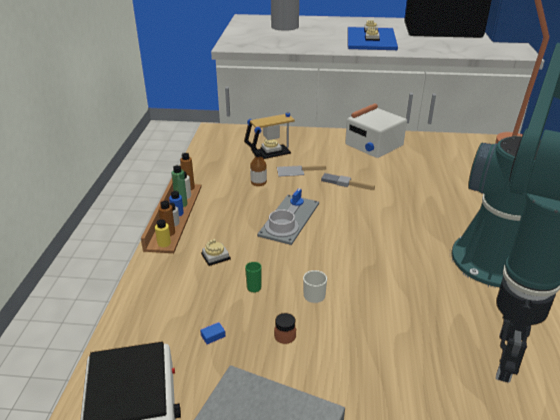

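The top view shows the adapter at (200,248), the pot at (205,195), the holder at (293,212) and the thumbscrew at (334,225). The jar is at (151,227). In the side view the adapter is at (315,286), the pot at (254,277), the holder at (282,222) and the wing at (297,197).

```bash
cat > h.py <<'E'
from plant import *
import cv2,numpy as np
from scipy.spatial.transform import Rotation as R
def cam(n):
    m=camera_model(n)
    if n=='wrist':
        s=state();T=np.eye(4);T[:3,:3]=R.from_euler('xyz',s['tcp_rot']).as_matrix();T[:3,3]=s['tcp_pos']
        W=T@m['T_tool_cam'];return m['K'],W[:3,:3],W[:3,3]
    r=cv2.Rodrigues(m['rvec'])[0];return m['K'],r.T,-r.T@m['tvec']
def cast(c,uv,z):
    K,r,o=c;d=r@np.linalg.solve(K,[uv[0],uv[1],1.]);return o+d*(z-o[2])/d[2]
def blobs(mask,amin=20):
    n,l,st,ce=cv2.connectedComponentsWithStats(mask.astype(np.uint8))
    return [(st[i],ce[i],l==i) for i in range(1,n) if st[i][4]>=amin]
def moveto(p,yaw=None):
    """needed total shift (units /200mm, tool axes) and turn (units /30deg) to TCP p, pointing down at yaw"""
    s=state();r=R.from_euler('xyz',s['tcp_rot']);d=r.inv().apply(np.array(p)-s['tcp_pos'])/.2
    t=R.from_euler('xyz',[np.pi,0,s['tcp_rot'][2] if yaw is None else yaw])
    w=(r.inv()*t).as_rotvec()/np.radians(30)
    print('shift',d.round(3),'rot',w.round(3),'clock',s['clock'])
E
python3 - <<'E'
from h import *
c=cam('top');im=cv2.imread('pics/top0.png');hsv=cv2.cvtColor(im,cv2.COLOR_BGR2HSV)
b=cv2.inRange(hsv,(100,120,50),(125,255,255));g=cv2.inRange(hsv,(60,90,30),(90,255,255))
w=cv2.inRange(hsv,(0,0,140),(180,45,255))
for n,m,z in(('blue',b,.06),('green',g,.07),('white',w,.058)):
    for st,ce,l in blobs(m>0,30):
        if 120<ce[0]<430 and 130<ce[1]<320: print(n,st,ce.round(1),cast(c,ce,z).round(4))
print('holder',cast(c,(293.5,212),.05))
print('plate corners',[cast(c,p,.012).round(3) for p in((283,191),(354,213),(345,247),(271,221))])
print('cam',c[2])
big=cv2.resize(im[170:270,180:380],None,fx=4,fy=4,interpolation=cv2.INTER_CUBIC);cv2.imwrite('pics/big0.png',big)
E
```

```text
blue [139 161  19  19 206] [147.8 170.2] [0.7113 0.3424 0.06  ]
blue [327 218  15  14 130] [333.2 224.7] [ 0.5611 -0.1903  0.06  ]
green [198 187  16  15 175] [205.2 193.9] [0.6444 0.176  0.07  ]
white [242 152  17  15  49] [250.9 159.9] [0.7453 0.0481 0.058 ]
white [282 201   9  23  32] [284.6 212.7] [ 0.594  -0.0505  0.058 ]
white [190 239   8  19  30] [191.8 247.8] [0.4907 0.2132 0.058 ]
white [193 239  18  19 241] [201.7 248. ] [0.4906 0.185  0.058 ]
holder [ 0.59672261 -0.07641323  0.05      ]
plate corners [array([ 0.661, -0.046,  0.012]), array([ 0.598, -0.258,  0.012]), array([ 0.497, -0.231,  0.012]), array([ 0.571, -0.012,  0.012])]
cam [ 0.5165134  -0.01776497  1.52885377]
```

View pics/big0.png

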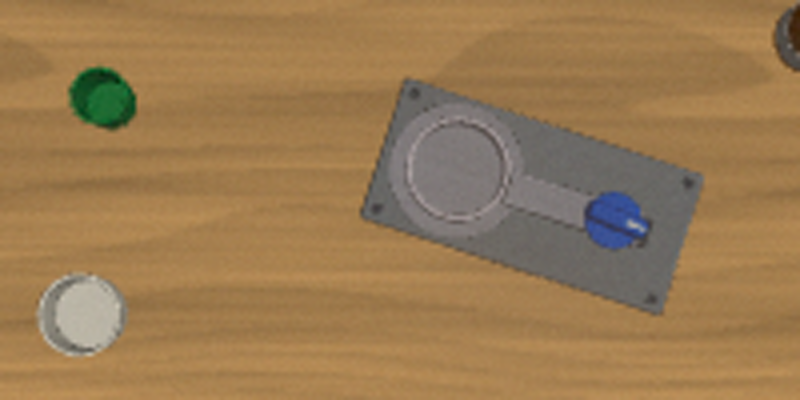

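```bash
python3 - <<'E'
from h import *
moveto([.489,.188,.17],1.57)
c=cam('top');print('jar',cast(c,(151,227),.055))
E
```

```text
shift [-2.089 -1.416  0.119] rot [-3.000e-03  2.000e-03  2.465e+00] clock 0.1
jar [0.54890429 0.33079321 0.055     ]
```

```bash
A='{"delta_pos":[[-0.7,-0.47,0.04],[-0.7,-0.47,0.04],[-0.7,-0.47,0.04],[-0.7,-0.47,0.04],[-0.7,-0.47,0.04]],"rot":[[0,0,0],[0,0,0],[0,0,0],[0,0,0],[0,0,0]]}'
echo skip variable; python3 -m crank '{"delta_pos":[[-0.7,-0.47,0.04],[-0.7,-0.47,0.04],[-0.7,-0.47,0.04],[-0.7,-0.47,0.04],[-0.7,-0.47,0.04]],"rot":[[0,0,0],[0,0,0],[0,0,0],[0,0,0],[0,0,0]]}' -1 30
python3 -m crank '{"delta_pos":[[-0.7,-0.47,0.04],[-0.7,-0.47,0.04],[-0.7,-0.47,0.04],[-0.7,-0.47,0.04],[-0.7,-0.47,0.04]],"rot":[[0,0,0],[0,0,0],[0,0,0],[0,0,0],[0,0,0]]}'
python3 -m crank '{"delta_pos":[[-0.69,-0.47,0.04],[-0.69,-0.47,0.04],[-0.69,-0.47,0.04],[-0.69,-0.47,0.04],[-0.69,-0.47,0.04]],"rot":[[0,0,0.82],[0,0,0.82],[0,0,0.82],[0,0,0.82],[0,0,0.82]]}'
python3 -m crank '{"delta_pos":[[0,0,0],[0,0,0],[0,0,0],[0,0,0],[0,0,0]],"rot":[[0,0,0.82],[0,0,0.82],[0,0,0.82],[0,0,0.82],[0,0,0.82]]}'
python3 -m crank '{"delta_pos":[[0,0,0],[0,0,0],[0,0,0],[0,0,0],[0,0,0]],"rot":[[0,0,0.82],[0,0,0.82],[0,0,0.82],[0,0,0.82],[0,0,0.82]]}'
python3 - <<'E'
from h import *
c=cam('wrist');im=camera('wrist');cv2.imwrite('pics/w1.png',im[:,:,::-1])
moveto([.489,.188,.17],1.57)
K,r,o=c;p=r.T@(np.array([.489,.188,.058])-o);print((K@p/p[2]).round())
E
```

```text
skip variable
clock: 0.52
tcp_pos: [0.2778, 0.4418, 0.1853]
tcp_rot: [-3.137, 0.002, 2.857]
force: [0.2, 0.7, -0.2]
finger_gap: 0.998
grasp_force: 0.0
clock: 0.93
tcp_pos: [0.3871, 0.3136, 0.1778]
tcp_rot: [-3.139, 0.002, 2.856]
force: [-0.5, 0.8, 0.3]
finger_gap: 0.998
grasp_force: 0.0
clock: 1.35
tcp_pos: [0.4947, 0.1852, 0.17]
tcp_rot: [3.141, 0.004, 2.424]
force: [0.6, 0.9, -0.0]
finger_gap: 0.997
grasp_force: 0.0
clock: 1.77
tcp_pos: [0.4893, 0.1904, 0.1699]
tcp_rot: [-3.141, -0.0, 2.001]
force: [-0.4, 0.3, 0.2]
finger_gap: 0.997
grasp_force: 0.0
clock: 2.18
tcp_pos: [0.4894, 0.1903, 0.17]
tcp_rot: [-3.141, 0.0, 1.573]
force: [-0.6, 0.6, -0.1]
finger_gap: 0.995
grasp_force: 0.0
shift [-0.011 -0.002  0.   ] rot [-0.001  0.     0.012] clock 2.2333
[278. 196.   1.]
```

View pics/w1.png

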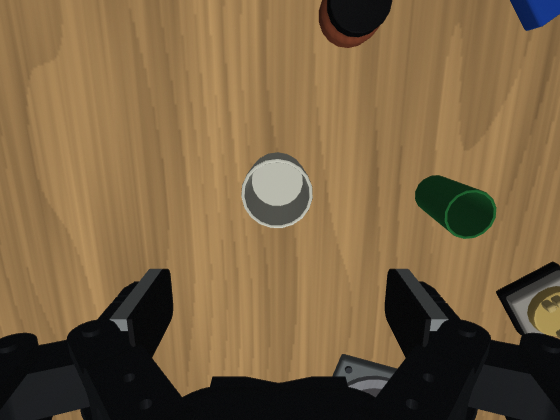

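The adapter rim is centred at about (277,193) and the pot rim at about (470,214). The jar lid is at (360,5). Nothing is in the way of the fingers.

```bash
python3 - <<'E'
from h import *
c=cam('wrist');a=cast(c,(277,193),.058);print(a,cast(c,(470,214),.072))
moveto([a[0],a[1],.029],1.57)
E
```

```text
[0.48804167 0.19007364 0.058     ] [0.64295087 0.17699504 0.072     ]
shift [-0.001 -0.007  0.705] rot [-0.001  0.     0.012] clock 2.2333
```

```bash
python3 -m crank '{"delta_pos":[[0,-0.007,0.15],[0,-0.007,0.35],[0,-0.007,0.5],[0,-0.007,0.65],[0,-0.007,0.7]],"rot":[[0,0,0],[0,0,0],[0,0,0],[0,0,0],[0,0,0]]}'
python3 -m crank '{"delta_pos":[[0,0,0],[0,0,0],[0,0,0],[0,0,0],[0,0,0]],"rot":[[0,0,0],[0,0,0],[0,0,0],[0,0,0],[0,0,0]]}' 1 30
python3 -m crank '{"delta_pos":[[0,0,0],[0,0,0],[0,0,0],[0,0,0],[0,0,0]],"rot":[[0,0,0],[0,0,0],[0,0,0],[0,0,0],[0,0,0]]}'
python3 -m crank '{"delta_pos":[[0,0,-0.1],[0,0,-0.25],[0,0,-0.4],[0,0,-0.5],[0,0,-0.5]],"rot":[[0,0,0],[0,0,0],[0,0,0],[0,0,0],[0,0,0]]}'
python3 - <<'E'
from h import *
c=cam('wrist');im=camera('wrist');cv2.imwrite('pics/w2.png',im[:,:,::-1])
moveto([.5975,-.0765,.13],1.57)
E
```

```text
clock: 2.65
tcp_pos: [0.4852, 0.1892, 0.0266]
tcp_rot: [-3.136, 0.001, 1.576]
force: [-0.2, 0.2, 0.0]
finger_gap: 0.998
grasp_force: 0.0
clock: 3.07
tcp_pos: [0.4898, 0.19, 0.0318]
tcp_rot: [3.139, -0.001, 1.573]
force: [-0.7, 0.2, 0.6]
finger_gap: 0.302
grasp_force: 0.0
clock: 3.48
tcp_pos: [0.4883, 0.1897, 0.0303]
tcp_rot: [3.142, 0.0, 1.573]
force: [0.4, -0.1, 0.4]
finger_gap: -0.001
grasp_force: 0.0
clock: 3.9
tcp_pos: [0.4916, 0.1905, 0.1344]
tcp_rot: [3.134, -0.002, 1.573]
force: [0.2, -0.2, -0.2]
finger_gap: 0.003
grasp_force: 0.0
shift [-1.334  0.533  0.013] rot [ 0.009 -0.002  0.005] clock 3.95
```

View pics/w2.png

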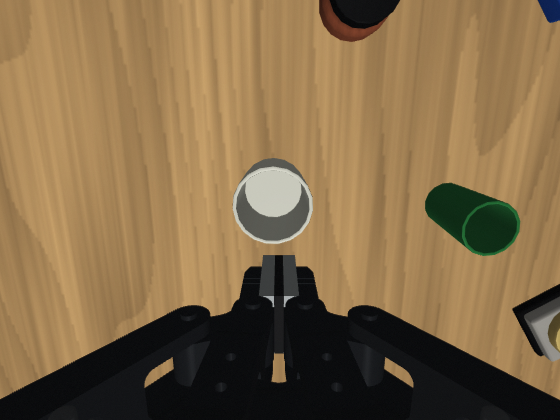

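The fingers shut fully and the cup is still standing, with its rim at (273,204). The tips show at v≈255, further from the image centre than the TCP model predicts, so they seem to have passed above the cup. I'll measure the real fingertip in the two fixed views.

```bash
python3 - <<'E'
from h import *
s=state();print(s['tcp_pos'],s['tcp_rot'],s['joint_pos'])
out=[]
for n in('side','top'):
    K,r,o=cam(n);im=camera(n)[:,:,::-1].copy();cv2.imwrite(f'pics/{n}2.png',im)
    p=r.T@(np.array(s['tcp_pos'])-o);q=K@p/p[2];print(n,q[:2])
    u,v=int(q[0]),int(q[1]);print(u-50,v-60)
    out.append(cv2.resize(im[v-60:v+60,u-50:u+50],None,fx=4,fy=4,interpolation=cv2.INTER_NEAREST))
cv2.imwrite('pics/tips.png',np.hstack(out))
E
```

```text
[0.49031706 0.19016899 0.132371  ] [ 3.13670012e+00 -1.10508075e-03  1.57276821e+00] [ 2.38654823e-01  3.18099639e-01  1.74790986e+00 -8.31174629e-05
  1.07056790e+00  2.36725321e-01]
side [314.22891674 254.13408427]
264 194
top [195.95880892 248.492754  ]
145 188
```

View pics/tips.png

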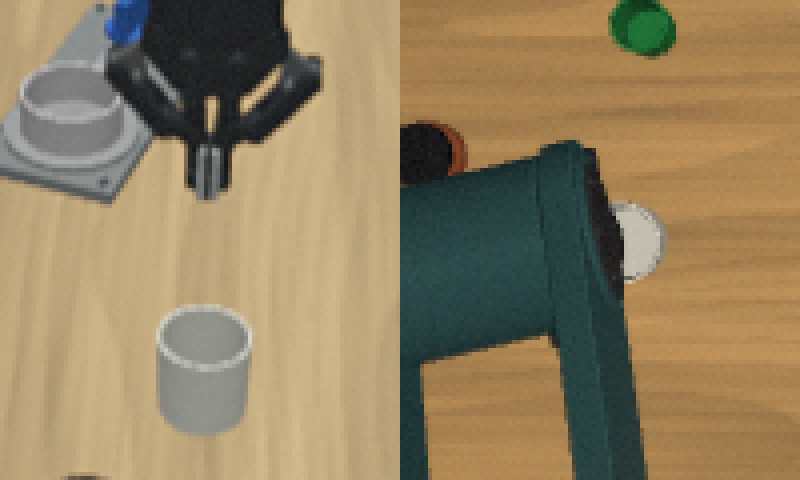

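The closed fingertip is at (316,243.5) in the side view, and the predicted TCP is at (314,254). So the real tips are higher than the TCP frame claims. I'll quantify that.

```bash
python3 - <<'E'
from h import *
c=cam('side');t=np.array([.4903,.1902,.1324])
for z in(.1324,.145,.155,.165,.175):
    p=cast(c,(315.7,243.5),z);X=p[1]-t[1];print('z',z,'side X',X.round(4),'x off',(p[0]-t[0]).round(4),'wrist X',((-.0065+.40*(z-.1324))/.925).round(4))
for f in('w1','w2'):
    im=cv2.imread(f'pics/{f}.png');h=cv2.cvtColor(im,cv2.COLOR_BGR2HSV)
    m=cv2.inRange(h,(0,0,60),(180,50,255));m[250:]=0;m[:140]=0;m[:,:220]=0;m[:,330:]=0
    k=max(cv2.findContours(m,0,2)[0],key=cv2.contourArea);print(f,cv2.boundingRect(k))
    g=cv2.inRange(h,(60,90,20),(90,255,255));k=max(cv2.findContours(g,0,2)[0],key=cv2.contourArea);print('pot',cv2.boundingRect(k),cv2.minAreaRect(k))
# side view adapter check: rim
im=cv2.imread('pics/side2.png');c=cam('side')
print('rim side',cast(c,(264+204/4,194+337/4),.058),'foot',cast(c,(264+204/4,194+434/4),0))
E
```

```text
Traceback (most recent call last):
AttributeError: 'float' object has no attribute 'round'
```

```bash
python3 - <<'E'
from h import *
c=cam('side');t=np.array([.4903,.1902,.1324])
for z in(.1324,.145,.155,.165,.175):
    p=cast(c,(315.7,243.5),z);X=p[1]-t[1];print('z',z,'side X %.4f xoff %.4f wrist X %.4f'%(X,p[0]-t[0],(-.0065+.40*(z-.1324))/.925))
for f in('w1','w2'):
    im=cv2.imread(f'pics/{f}.png');h=cv2.cvtColor(im,cv2.COLOR_BGR2HSV)
    m=cv2.inRange(h,(0,0,60),(180,50,255));m[250:]=0;m[:140]=0;m[:,:220]=0;m[:,330:]=0
    k=max(cv2.findContours(m,0,2)[0],key=cv2.contourArea);print(f,cv2.boundingRect(k))
    g=cv2.inRange(h,(60,90,20),(90,255,255));k=max(cv2.findContours(g,0,2)[0],key=cv2.contourArea);print('pot',cv2.boundingRect(k),cv2.minAreaRect(k))
c=cam('side')
print('rim side',cast(c,(264+204/4,194+337/4),.058),'foot',cast(c,(264+204/4,194+434/4),0))
E
```

```text
z 0.1324 side X -0.0422 xoff -0.0017 wrist X -0.0070
z 0.145 side X -0.0257 xoff -0.0019 wrist X -0.0016
z 0.155 side X -0.0126 xoff -0.0021 wrist X 0.0027
z 0.165 side X 0.0005 xoff -0.0023 wrist X 0.0071
z 0.175 side X 0.0136 xoff -0.0025 wrist X 0.0114
w1 (241, 153, 72, 75)
pot (415, 176, 81, 63) ((453.6137390136719, 207.9453887939453), (82.87149810791016, 50.79385757446289), 19.358993530273438)
w2 (233, 158, 80, 86)
pot (426, 184, 94, 72) ((470.2505187988281, 220.72935485839844), (97.47796630859375, 57.478294372558594), 19.855215072631836)
rim side [0.48569407 0.19172436 0.058     ] foot [0.48247771 0.2163379  0.        ]
```

The two views agree that the real tips sit about 41 mm behind the reported TCP, with no sideways offset. Cup sizes in the wrist view confirm the camera is fine. I'll add a 41 mm depth correction and grasp again.

```bash
python3 -m crank '{"delta_pos":[[0,0,0],[0,0,0],[0,0,0],[0,0,0],[0,0,0]],"rot":[[0,0,0],[0,0,0],[0,0,0],[0,0,0],[0,0,0]]}' -1
python3 -m crank '{"delta_pos":[[0,0,0],[0,0,0],[0,0,0],[0,0,0]],"rot":[[0,0,0],[0,0,0],[0,0,0],[0,0,0]]}'
python3 - <<'E'
from h import *
moveto([.488,.190,-.014],1.57)
E
```

```text
clock: 4.47
tcp_pos: [0.488, 0.1896, 0.1296]
tcp_rot: [-3.141, 0.0, 1.573]
force: [-0.6, 0.1, 0.2]
finger_gap: 0.707
grasp_force: 0.0
clock: 4.8
tcp_pos: [0.4884, 0.1897, 0.1302]
tcp_rot: [3.142, 0.0, 1.573]
force: [-0.7, -0.0, 0.6]
finger_gap: 1.0
grasp_force: 0.0
shift [ 0.002 -0.002  0.721] rot [0.    0.    0.005] clock 4.8
```

```bash
python3 -m crank '{"delta_pos":[[0,0,0.15],[0,0,0.35],[0,0,0.5],[0,0,0.65],[0,0,0.72]],"rot":[[0,0,0],[0,0,0],[0,0,0],[0,0,0],[0,0,0]]}'
python3 -m crank '{"delta_pos":[[0,0,0],[0,0,0],[0,0,0],[0,0,0],[0,0,0]],"rot":[[0,0,0],[0,0,0],[0,0,0],[0,0,0],[0,0,0]]}' 1 30
python3 -m crank '{"delta_pos":[[0,0,0],[0,0,0],[0,0,0]],"rot":[[0,0,0],[0,0,0],[0,0,0]]}'
python3 - <<'E'
from h import *
s=state();print(s['finger_gap'],s['grasp_force'])
E
```

```text
clock: 5.22
tcp_pos: [0.4862, 0.1891, -0.0169]
tcp_rot: [-3.138, 0.001, 1.573]
force: [-0.0, -0.1, -0.2]
finger_gap: 1.001
grasp_force: 0.0
clock: 5.63
tcp_pos: [0.4896, 0.19, -0.0124]
tcp_rot: [3.139, -0.001, 1.573]
force: [-0.5, 1.2, -0.5]
finger_gap: 0.699
grasp_force: 32.4
clock: 5.88
tcp_pos: [0.4886, 0.1898, -0.0133]
tcp_rot: [3.141, -0.0, 1.573]
force: [0.2, -0.0, -0.3]
finger_gap: 0.695
grasp_force: 32.4
0.695180832435634 32.40453221013013
```

```bash
python3 -m crank '{"delta_pos":[[0,0,-0.1],[0,0,-0.2],[0,0,-0.35],[0,0,-0.45],[0,0,-0.5]],"rot":[[0,0,0],[0,0,0],[0,0,0],[0,0,0],[0,0,0]]}'
python3 -m crank '{"delta_pos":[[-0.15,0.06,0],[-0.3,0.12,0],[-0.45,0.18,0],[-0.6,0.24,0],[-0.68,0.27,0]],"rot":[[0,0,0],[0,0,0],[0,0,0],[0,0,0],[0,0,0]]}'
python3 -m crank '{"delta_pos":[[-0.15,0.06,0],[-0.28,0.11,0],[-0.4,0.16,0],[-0.47,0.2,0],[-0.5,0.22,0]],"rot":[[0,0,0],[0,0,0],[0,0,0],[0,0,0],[0,0,0]]}'
python3 -m crank '{"delta_pos":[[0,0,0],[0,0,0],[0,0,0]],"rot":[[0,0,0],[0,0,0],[0,0,0]]}'
python3 - <<'E'
from h import *
c=cam('wrist');im=camera('wrist');cv2.imwrite('pics/w3.png',im[:,:,::-1])
K,r,o=c
for q in([.5975,-.0765,.05],[.561,-.19,.067]):
    p=r.T@(np.array(q)-o);print((K@p/p[2]).round())
moveto([.5975,-.0765,.06],1.57)
E
```

```text
clock: 6.3
tcp_pos: [0.49, 0.1901, 0.0889]
tcp_rot: [3.138, -0.001, 1.573]
force: [0.4, -0.2, -1.1]
finger_gap: 0.698
grasp_force: 32.9
clock: 6.72
tcp_pos: [0.5438, 0.0508, 0.0859]
tcp_rot: [3.141, 0.001, 1.572]
force: [0.6, -0.2, -0.8]
finger_gap: 0.693
grasp_force: 32.9
clock: 7.13
tcp_pos: [0.5878, -0.0482, 0.0858]
tcp_rot: [3.141, 0.0, 1.571]
force: [0.4, 0.6, -0.8]
finger_gap: 0.693
grasp_force: 32.9
clock: 7.38
tcp_pos: [0.5857, -0.0447, 0.0859]
tcp_rot: [-3.14, -0.001, 1.574]
force: [0.4, 0.1, -1.2]
finger_gap: 0.696
grasp_force: 32.9
[297. 268.   1.]
[242. 428.   1.]
shift [-0.16   0.058  0.13 ] rot [-0.002 -0.001  0.008] clock 7.4333
```

View pics/w3.png

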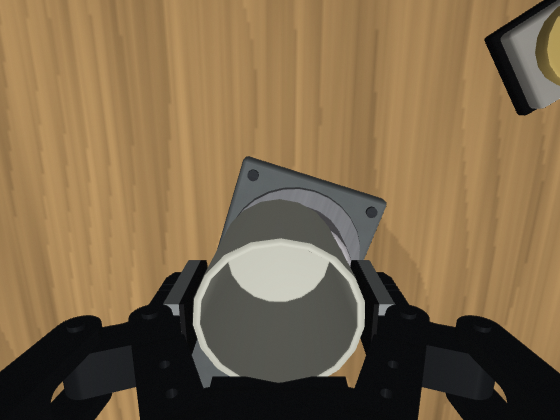

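The adapter hangs straight between the pads, with its rim centre at (279,310), and it hides the holder. The plate's end corners are at (248,157) and (386,201). I'll fix the holder position from the fixed cameras and check it against these corners.

```bash
python3 - <<'E'
from h import *
w=cam('wrist');a,b=[cast(w,p,.012) for p in((248,157),(386,201))];m=(a+b)/2;print('wrist end',a,b,np.linalg.norm(a-b),m)
c=cam('top');a2,b2=[cast(c,(180+u/4-.4,170+v/4-.4),.012) for u,v in((362,216),(405,78))];print('top end',a2,b2,np.linalg.norm(a2-b2),(a2+b2)/2)
print('corr top->wrist',m-(a2+b2)/2)
h=cast(c,(180+457/4-.4,170+168/4-.4),.05);print('holder top',h)
print('holder side',cast(cam('side'),(264+71/4-.4,194+90/4-.4),.05))
print('adapter top',cast(c,(180+82/4-.4,170+314/4-.4),.058))
g=h+(m-(a2+b2)/2);print(g)
moveto([(h[0]+g[0])/2,(h[1]+g[1])/2,.06],1.57)
E
```

```text
wrist end [ 0.56417308 -0.00970754  0.012     ] [ 0.66353645 -0.04123561  0.012     ] 0.10424538215740238 [ 0.61385477 -0.02547158  0.012     ]
top end [ 0.56364681 -0.00900208  0.012     ] [ 0.66641706 -0.03971929  0.012     ] 0.10726262537255173 [ 0.61503193 -0.02436069  0.012     ]
corr top->wrist [-0.00117717 -0.00111089  0.        ]
holder top [ 0.59789142 -0.07741431  0.05      ]
holder side [ 0.59538684 -0.0810417   0.05      ]
adapter top [0.49015448 0.18949539 0.058     ]
[ 0.59671425 -0.07852519  0.05      ]
shift [-0.167  0.057  0.13 ] rot [-0.002 -0.001  0.008] clock 7.4333
```

```bash
python3 -m crank '{"delta_pos":[[-0.08,0.03,0],[-0.15,0.05,0],[-0.167,0.057,0],[-0.167,0.057,0.05],[-0.167,0.057,0.1]],"rot":[[0,0,0],[0,0,0],[0,0,0],[0,0,0],[0,0,0]]}'
python3 -m crank '{"delta_pos":[[0,0,0],[0,0,0.04],[0,0,0.08],[0,0,0.12],[0,0,0.12]],"rot":[[0,0,0],[0,0,0],[0,0,0],[0,0,0],[0,0,0]]}'
python3 -m crank '{"delta_pos":[[0,0,0.03],[0,0,0.06],[0,0,0.09],[0,0,0.12],[0,0,0.12]],"rot":[[0,0,0],[0,0,0],[0,0,0],[0,0,0],[0,0,0]]}'
python3 - <<'E'
from h import *
moveto([.5975,-.078,.0045],1.57)
E
```

```text
clock: 7.85
tcp_pos: [0.5988, -0.08, 0.0659]
tcp_rot: [3.14, 0.0, 1.572]
force: [0.7, -0.7, -0.2]
finger_gap: 0.698
grasp_force: 32.9
clock: 8.27
tcp_pos: [0.5967, -0.0789, 0.0401]
tcp_rot: [-3.138, -0.001, 1.573]
force: [-0.9, 0.2, -1.2]
finger_gap: 0.695
grasp_force: 32.9
clock: 8.68
tcp_pos: [0.5973, -0.0793, 0.0168]
tcp_rot: [-3.14, -0.0, 1.573]
force: [-0.9, -0.5, -0.5]
finger_gap: 0.699
grasp_force: 32.9
shift [0.006 0.001 0.062] rot [-0.004 -0.001  0.005] clock 8.6833
```

```bash
python3 -m crank '{"delta_pos":[[0,0,0.015],[0,0,0.03],[0,0,0.045],[0,0,0.055],[0,0,0.055]],"rot":[[0,0,0],[0,0,0],[0,0,0],[0,0,0],[0,0,0]]}'
python3 -m crank '{"delta_pos":[[0,0,0.003],[0,0,0.006],[0,0,0.008],[0,0,0.008]],"rot":[[0,0,0],[0,0,0],[0,0,0],[0,0,0]]}'
```

```text
clock: 9.1
tcp_pos: [0.5984, -0.0796, 0.008]
tcp_rot: [3.141, 0.0, 1.573]
force: [-2.0, 0.4, 6.3]
finger_gap: 0.699
grasp_force: 36.4
clock: 9.43
tcp_pos: [0.5986, -0.0796, 0.0079]
tcp_rot: [3.14, 0.0, 1.573]
force: [-6.1, 0.3, 18.1]
finger_gap: 0.695
grasp_force: 43.5
```

```bash
python3 -m crank '{"delta_pos":[[0,0,-0.01],[0,0,-0.01],[0,0,-0.01],[0,0,-0.01],[0,0,-0.01]],"rot":[[0,0,0],[0,0,0],[0,0,0],[0,0,0],[0,0,0]]}' -1
python3 -m crank '{"delta_pos":[[0,0,0],[0,0,-0.1],[0,0,-0.3],[0,0,-0.5],[0,0,-0.6]],"rot":[[0,0,0],[0,0,0],[0,0,0],[0,0,0],[0,0,0]]}'
python3 -m crank '{"delta_pos":[[0,0,0],[0,0,0],[0,0,0],[0,0,0]],"rot":[[0,0,0],[0,0,0],[0,0,0],[0,0,0]]}'
python3 - <<'E'
from h import *
ims=[]
w=cam('wrist');im=camera('wrist')[:,:,::-1];cv2.imwrite('pics/w4.png',im)
si=camera('side')[:,:,::-1];cv2.imwrite('pics/side4.png',si)
a=im[80:380,130:430];b=cv2.resize(si[170:250,250:330],(450,450),interpolation=cv2.INTER_CUBIC)
o=np.zeros((450,760,3),np.uint8);o[:300,:300]=a;o[:,310:]=b;cv2.imwrite('pics/p4.png',o)
s=state();print(s['clock'],s['tcp_pos'],s['tcp_rot'])
E
```

```text
clock: 9.85
tcp_pos: [0.5981, -0.0795, 0.0073]
tcp_rot: [-3.141, 0.0, 1.573]
force: [0.3, -1.0, -0.1]
finger_gap: 0.999
grasp_force: 0.0
clock: 10.27
tcp_pos: [0.6004, -0.08, 0.1317]
tcp_rot: [3.137, 0.001, 1.573]
force: [0.2, -0.0, -0.1]
finger_gap: 1.0
grasp_force: 0.0
clock: 10.6
tcp_pos: [0.5968, -0.0792, 0.1258]
tcp_rot: [-3.138, -0.001, 1.573]
force: [-0.0, -0.8, 0.4]
finger_gap: 1.002
grasp_force: 0.0
10.7 [ 0.59698686 -0.07921464  0.12586044] [-3.13837657e+00 -7.04143606e-04  1.57274131e+00]
```

View pics/p4.png

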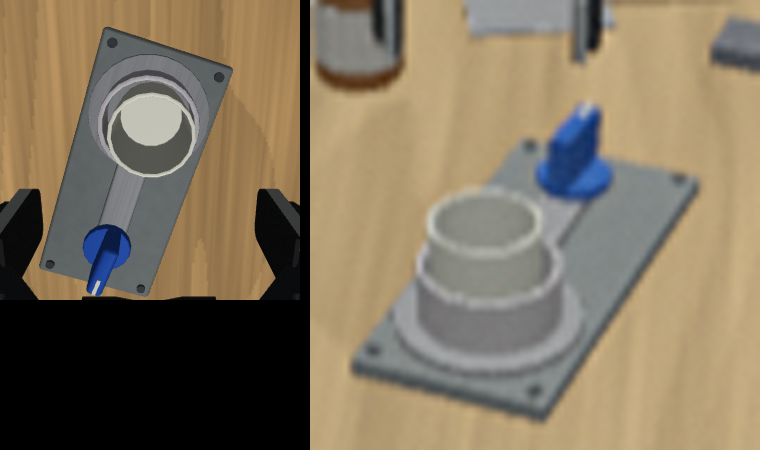

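The adapter stands level in the holder, with its rim centre at wrist pixel (282,215), about 25 mm proud in the side view. The wing points at the lower left, through (107,247) to (96,290) in the crop. Next is the pot.

```bash
python3 - <<'E'
from h import *
w=cam('wrist');print('adapter',cast(w,(282,215),.075),'wing foot',cast(w,(130+107,80+247),.035),'wing tip',cast(w,(130+97,80+285),.067))
moveto([.643,.177,.13],1.57)
E
```

```text
adapter [ 0.59911651 -0.07962401  0.075     ] wing foot [ 0.56113272 -0.19267951  0.035     ] wing tip [ 0.55655828 -0.20525279  0.067     ]
shift [ 1.281  0.232 -0.021] rot [-0.006 -0.001  0.005] clock 10.7
```

```bash
python3 -m crank '{"delta_pos":[[0.15,0.03,0],[0.35,0.06,0],[0.5,0.09,-0.01],[0.65,0.12,-0.02],[0.7,0.13,-0.02]],"rot":[[0,0,0],[0,0,0],[0,0,0],[0,0,0],[0,0,0]]}'
python3 -m crank '{"delta_pos":[[0.2,0.03,0],[0.38,0.06,0],[0.5,0.1,0],[0.57,0.11,0],[0.57,0.11,0]],"rot":[[0,0,0],[0,0,0],[0,0,0],[0,0,0],[0,0,0]]}'
python3 -m crank '{"delta_pos":[[0,0,0],[0,0,0],[0,0,0]],"rot":[[0,0,0],[0,0,0],[0,0,0]]}'
python3 - <<'E'
from h import *
w=cam('wrist');im=camera('wrist')[:,:,::-1];cv2.imwrite('pics/w5.png',im)
h=cv2.cvtColor(im.copy(),cv2.COLOR_BGR2HSV);g=cv2.inRange(h,(60,80,15),(90,255,255))
k=max(cv2.findContours(g,0,2)[0],key=cv2.contourArea);x,y,a,b=cv2.boundingRect(k);print(x,y,a,b)
# rim nearest camera = lower end of blob; rim width known
K,r,o=w;dep=r[:,2]@(np.array([.643,.177,.072])-o);d=K[0,0]*.042/dep;print('rim px',d)
p=cast(w,(x+a/2,y+b-d*.96/2),.072);print(p)
moveto([p[0],p[1],.013],1.57)
E
```

```text
clock: 11.12
tcp_pos: [0.6241, 0.0645, 0.1308]
tcp_rot: [-3.141, -0.002, 1.575]
force: [-0.1, -0.3, -0.6]
finger_gap: 0.998
grasp_force: 0.0
clock: 11.53
tcp_pos: [0.6457, 0.177, 0.1305]
tcp_rot: [-3.141, -0.0, 1.575]
force: [0.1, 0.1, 0.1]
finger_gap: 0.995
grasp_force: 0.0
clock: 11.78
tcp_pos: [0.6453, 0.1728, 0.1313]
tcp_rot: [-3.141, 0.001, 1.571]
force: [0.1, -0.1, -0.1]
finger_gap: 1.002
grasp_force: 0.0
246 164 60 70
rim px 61.296565948169096
[0.64353029 0.17713582 0.072     ]
shift [ 0.022 -0.009  0.592] rot [-0.001  0.001  0.002] clock 11.8333
```

View pics/w5.png

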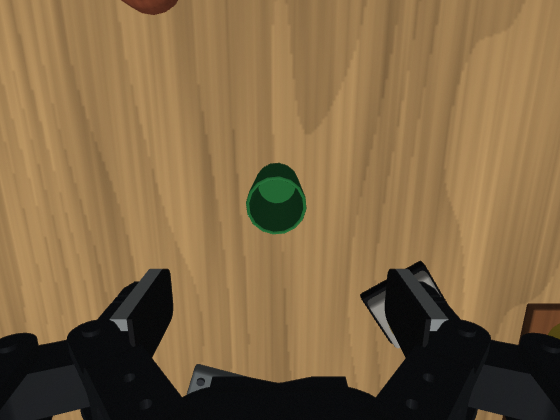

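The pot rim is centred at about (276,205), and the tooth model at (410,300) is clear of the finger path.

```bash
python3 -m crank '{"delta_pos":[[0.022,-0.009,0.12],[0.022,-0.009,0.28],[0.022,-0.009,0.42],[0.022,-0.009,0.54],[0.022,-0.009,0.59]],"rot":[[0,0,0],[0,0,0],[0,0,0],[0,0,0],[0,0,0]]}'
python3 -m crank '{"delta_pos":[[0,0,0],[0,0,0],[0,0,0],[0,0,0],[0,0,0]],"rot":[[0,0,0],[0,0,0],[0,0,0],[0,0,0],[0,0,0]]}' 1 25
python3 -m crank '{"delta_pos":[[0,0,0],[0,0,0],[0,0,0]],"rot":[[0,0,0],[0,0,0],[0,0,0]]}'
python3 -m crank '{"delta_pos":[[0,0,-0.1],[0,0,-0.2],[0,0,-0.35],[0,0,-0.47],[0,0,-0.5]],"rot":[[0,0,0],[0,0,0],[0,0,0],[0,0,0],[0,0,0]]}'
python3 - <<'E'
from h import *
moveto([.599,-.0795,.113],1.57)
E
```

```text
clock: 12.25
tcp_pos: [0.6413, 0.1773, 0.0102]
tcp_rot: [-3.136, 0.001, 1.571]
force: [-1.1, 0.7, -0.8]
finger_gap: 1.001
grasp_force: 0.0
clock: 12.67
tcp_pos: [0.6455, 0.1792, 0.0157]
tcp_rot: [3.138, -0.0, 1.573]
force: [-0.5, -0.5, 5.2]
finger_gap: 0.475
grasp_force: 25.1
clock: 12.92
tcp_pos: [0.6455, 0.1792, 0.0157]
tcp_rot: [3.138, -0.0, 1.573]
force: [-0.4, 0.3, 6.8]
finger_gap: 0.479
grasp_force: 25.2
clock: 13.33
tcp_pos: [0.6472, 0.1797, 0.1188]
tcp_rot: [3.134, -0.001, 1.573]
force: [0.6, 0.3, 0.8]
finger_gap: 0.478
grasp_force: 25.7
shift [-1.295 -0.244  0.026] rot [ 0.015 -0.002  0.006] clock 13.3333
```

```bash
python3 -m crank '{"delta_pos":[[-0.12,-0.02,0],[-0.28,-0.05,0],[-0.45,-0.08,0],[-0.6,-0.11,0],[-0.68,-0.13,0]],"rot":[[0,0,0],[0,0,0],[0,0,0],[0,0,0],[0,0,0]]}'
python3 -m crank '{"delta_pos":[[-0.15,-0.03,0],[-0.3,-0.06,0],[-0.45,-0.09,0],[-0.55,-0.1,0],[-0.59,-0.11,0]],"rot":[[0,0,0],[0,0,0],[0,0,0],[0,0,0],[0,0,0]]}'
python3 -m crank '{"delta_pos":[[0,0,0],[0,0,0],[0,0,0],[0,0,0],[0,0,0]],"rot":[[0,0,0],[0,0,0],[0,0,0],[0,0,0],[0,0,0]]}'
python3 - <<'E'
from h import *
w=cam('wrist');im=camera('wrist')[:,:,::-1];cv2.imwrite('pics/w6.png',im)
moveto([.599,-.0795,.0367],1.57)
h=cv2.cvtColor(im.copy(),cv2.COLOR_BGR2HSV);g=cv2.inRange(h,(60,80,15),(90,255,255))
k=max(cv2.findContours(g,0,2)[0],key=cv2.contourArea);x,y,a,b=cv2.boundingRect(k);print(x,y,a,b)
s=state();tz=s['tcp_pos'][2]-.0157+.072
K,r,o=w;q=np.array([*s['tcp_pos'][:2],tz]);p=r.T@(q-o);print('expected rim px',(K@p/p[2]).round(1),K[0,0]*.042/p[2])
print(cast(w,(x+a/2,0),tz)[0]-q[0])
E
```

```text
clock: 13.75
tcp_pos: [0.6171, 0.0399, 0.1132]
tcp_rot: [-3.141, 0.001, 1.572]
force: [-0.2, 0.6, 0.6]
finger_gap: 0.478
grasp_force: 25.7
clock: 14.17
tcp_pos: [0.596, -0.078, 0.1134]
tcp_rot: [-3.142, 0.001, 1.571]
force: [0.9, -0.5, -0.5]
finger_gap: 0.476
grasp_force: 25.6
clock: 14.58
tcp_pos: [0.5966, -0.0739, 0.1136]
tcp_rot: [-3.142, -0.0, 1.574]
force: [0.8, -0.1, -0.7]
finger_gap: 0.474
grasp_force: 25.7
shift [-0.028  0.012  0.384] rot [-0.    -0.     0.008] clock 14.6333
225 206 107 143
expected rim px [278.4 296.6   1. ] 110.28783982628836
-0.0003019515277841167
```

View pics/w6.png

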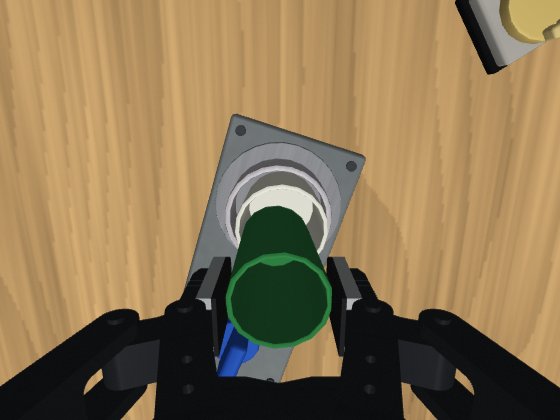

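The pot is held upright, with its rim at (280,298), matching the expected (278,297). The adapter rim spans columns 236 to 326 with its top at row 184, so its centre is about (281,228).

```bash
python3 - <<'E'
from h import *
w=cam('wrist');p=cast(w,(281,228),.075);print(p)
moveto([p[0],p[1],.0367],1.57)
E
```

```text
[ 0.59816405 -0.0793385   0.075     ]
shift [-0.027  0.008  0.384] rot [-0.    -0.     0.008] clock 14.6333
```

```bash
python3 -m crank '{"delta_pos":[[-0.015,0.004,0],[-0.027,0.009,0],[-0.027,0.009,0.05],[-0.027,0.009,0.1],[-0.027,0.009,0.14]],"rot":[[0,0,0],[0,0,0],[0,0,0],[0,0,0],[0,0,0]]}'
python3 -m crank '{"delta_pos":[[0,0,0.04],[0,0,0.08],[0,0,0.12],[0,0,0.16],[0,0,0.17]],"rot":[[0,0,0],[0,0,0],[0,0,0],[0,0,0],[0,0,0]]}'
python3 -m crank '{"delta_pos":[[0,0,0.015],[0,0,0.03],[0,0,0.045],[0,0,0.055],[0,0,0.055]],"rot":[[0,0,0],[0,0,0],[0,0,0],[0,0,0],[0,0,0]]}'
```

```text
clock: 15.05
tcp_pos: [0.5976, -0.0804, 0.0841]
tcp_rot: [-3.14, -0.0, 1.572]
force: [0.0, 0.4, -0.8]
finger_gap: 0.475
grasp_force: 25.6
clock: 15.47
tcp_pos: [0.5972, -0.0803, 0.0498]
tcp_rot: [-3.139, -0.0, 1.573]
force: [-0.0, 0.8, -0.4]
finger_gap: 0.47
grasp_force: 25.6
clock: 15.88
tcp_pos: [0.5981, -0.0805, 0.0404]
tcp_rot: [-3.141, 0.0, 1.573]
force: [-0.2, 0.9, -0.6]
finger_gap: 0.477
grasp_force: 25.6
```

```bash
python3 -m crank '{"delta_pos":[[0,0,0.005],[0,0,0.01],[0,0,0.015],[0,0,0.015]],"rot":[[0,0,0],[0,0,0],[0,0,0],[0,0,0]]}'
```

```text
clock: 16.22
tcp_pos: [0.5985, -0.0806, 0.0379]
tcp_rot: [3.141, 0.0, 1.573]
force: [0.2, 0.2, 0.4]
finger_gap: 0.477
grasp_force: 25.7
```

```bash
python3 -m crank '{"delta_pos":[[0,0,0.005],[0,0,0.008],[0,0,0.008]],"rot":[[0,0,0],[0,0,0],[0,0,0]]}'
python3 -m crank '{"delta_pos":[[0,0,0],[0,0,0],[0,0,0],[0,0,0],[0,0,0]],"rot":[[0,0,0],[0,0,0],[0,0,0],[0,0,0],[0,0,0]]}' -1
python3 -m crank '{"delta_pos":[[0,0,0],[0,0,-0.1],[0,0,-0.25],[0,0,-0.42],[0,0,-0.5]],"rot":[[0,0,0],[0,0,0],[0,0,0],[0,0,0],[0,0,0]]}'
python3 -m crank '{"delta_pos":[[0.2,0,0],[0.4,0,0],[0.5,0,0],[0.5,0,0],[0.5,0,0]],"rot":[[0,0,0],[0,0,0],[0,0,0],[0,0,0],[0,0,0]]}'
python3 -m crank '{"delta_pos":[[0,0,0],[0,0,0],[0,0,0]],"rot":[[0,0,0],[0,0,0],[0,0,0]]}'
python3 - <<'E'
from h import *
w=cam('wrist');im=camera('wrist')[:,:,::-1];cv2.imwrite('pics/w7.png',im)
si=camera('side')[:,:,::-1];cv2.imwrite('pics/side7.png',si);tp=camera('top')[:,:,::-1];cv2.imwrite('pics/top7.png',tp)
a=im[100:400,130:430];b=cv2.resize(si[170:250,250:330],(450,450),interpolation=cv2.INTER_CUBIC)
o=np.zeros((450,760,3),np.uint8);o[:300,:300]=a;o[:,310:]=b;cv2.imwrite('pics/p7.png',o)
s=state();print(s['clock'],s['tcp_pos'],s['tcp_rot'])
E
```

```text
clock: 16.47
tcp_pos: [0.5985, -0.0807, 0.0377]
tcp_rot: [3.141, 0.001, 1.573]
force: [-3.3, 0.5, 12.4]
finger_gap: 0.473
grasp_force: 26.7
clock: 16.88
tcp_pos: [0.5981, -0.0805, 0.0357]
tcp_rot: [-3.141, -0.0, 1.573]
force: [-0.4, 0.5, 0.2]
finger_gap: 0.997
grasp_force: 0.0
clock: 17.3
tcp_pos: [0.6001, -0.0809, 0.1396]
tcp_rot: [3.137, 0.001, 1.573]
force: [0.1, -0.6, -0.0]
finger_gap: 0.999
grasp_force: 0.0
clock: 17.72
tcp_pos: [0.5979, 0.0205, 0.1359]
tcp_rot: [-3.141, 0.0, 1.575]
force: [-0.7, 0.4, -0.0]
finger_gap: 1.005
grasp_force: 0.0
clock: 17.97
tcp_pos: [0.5981, 0.0183, 0.1359]
tcp_rot: [-3.141, 0.0, 1.571]
force: [0.5, 0.7, 0.6]
finger_gap: 0.999
grasp_force: 0.0
18.1167 [0.59809939 0.01865562 0.13588553] [-3.14137579e+00  1.80553548e-04  1.57161976e+00]
```

View pics/p7.png

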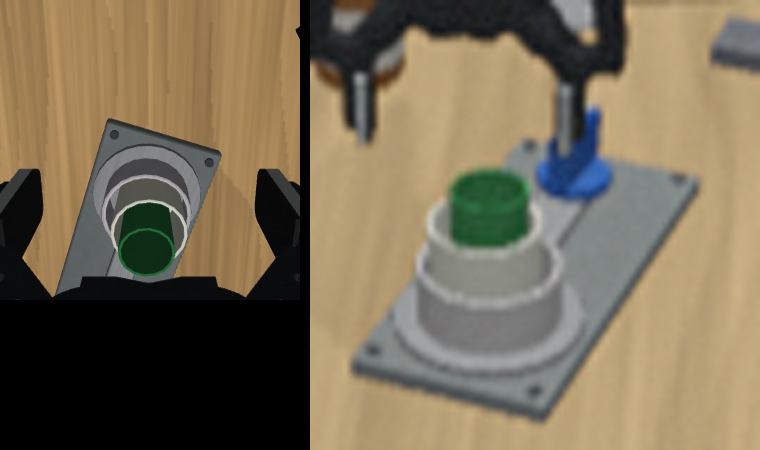

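The pot stands upright inside the adapter and the adapter in the holder. Now I'll move over the thumbscrew.

```bash
python3 -m crank '{"delta_pos":[[-0.15,-0.03,0],[-0.3,-0.06,0],[-0.45,-0.08,0],[-0.58,-0.1,0],[-0.6,-0.1,0]],"rot":[[0,0,0],[0,0,0],[0,0,0],[0,0,0],[0,0,0]]}'
python3 -m crank '{"delta_pos":[[-0.15,-0.03,0],[-0.3,-0.06,0],[-0.4,-0.08,0],[-0.45,-0.085,0],[-0.45,-0.085,0]],"rot":[[0,0,0],[0,0,0],[0,0,0],[0,0,0],[0,0,0]]}'
python3 -m crank '{"delta_pos":[[0,0,0],[0,0,0],[0,0,0],[0,0,0]],"rot":[[0,0,0],[0,0,0],[0,0,0],[0,0,0]]}'
python3 - <<'E'
from h import *
w=cam('wrist');im=camera('wrist')[:,:,::-1];cv2.imwrite('pics/w8.png',im)
cv2.imwrite('pics/p8.png',cv2.resize(im[120:320,180:380],None,fx=3,fy=3,interpolation=cv2.INTER_CUBIC))
s=state();print(s['clock'],s['tcp_pos'],s['joint_pos'])
K,r,o=w
for z in(.035,.067):
    p=r.T@(np.array([.561,-.1925,z])-o);print((K@p/p[2]).round(1))
E
```

```text
clock: 18.53
tcp_pos: [0.5778, -0.105, 0.1361]
tcp_rot: [-3.142, 0.002, 1.57]
force: [0.8, 0.2, 0.4]
finger_gap: 0.998
grasp_force: 0.0
clock: 18.95
tcp_pos: [0.5615, -0.1925, 0.1361]
tcp_rot: [3.141, 0.001, 1.57]
force: [0.9, 0.1, -0.4]
finger_gap: 1.003
grasp_force: 0.0
clock: 19.28
tcp_pos: [0.5616, -0.1893, 0.136]
tcp_rot: [-3.141, -0.0, 1.574]
force: [-0.1, 0.4, -0.1]
finger_gap: 1.0
grasp_force: 0.0
19.3333 [ 0.5616982  -0.18948323  0.13604864] [-4.41909736e-01  4.05428570e-01  1.59384421e+00  1.03804855e-04
  1.14240621e+00 -4.45204140e-01]
[277.8 200.    1. ]
[277.7 211.3   1. ]
```

View pics/p8.png

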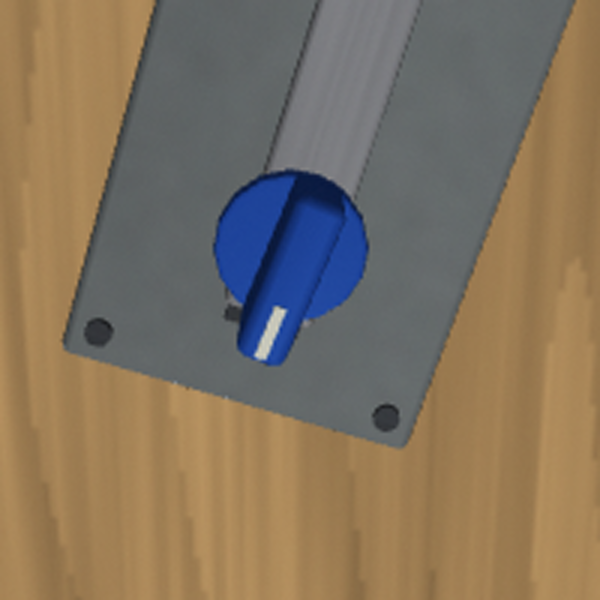

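The wing lies at about 1.23 rad in world yaw, nearly along the plate, so the joint is about 1.54 rad open. Its disc centre is at (277,202) and its top centre at (278,213), agreeing with the axis at (0.561, -0.193).

```bash
python3 - <<'E'
from h import *
w=cam('wrist');print(cast(w,(277,202),.035),cast(w,(277.7,212.7),.067),cast(w,(180+343/3,120+215/3),.067)-cast(w,(180+290/3,120+365/3),.067))
moveto([.561,-.193,.003],1.23)
E
```

```text
[ 0.5604364  -0.19437965  0.035     ] [ 0.56108278 -0.19377331  0.067     ] [0.01240726 0.03775098 0.        ]
shift [-0.018 -0.004  0.665] rot [-0.    -0.     0.657] clock 19.3333
```

```bash
python3 -m crank '{"delta_pos":[[-0.02,-0.004,0],[-0.02,-0.004,0.05],[-0.02,-0.004,0.15],[-0.02,-0.004,0.25],[-0.02,-0.004,0.3]],"rot":[[0,0,0.2],[0,0,0.4],[0,0,0.6],[0,0,0.64],[0,0,0.64]]}'
python3 -m crank '{"delta_pos":[[0,0,0.1],[0,0,0.2],[0,0,0.29],[0,0,0.36],[0,0,0.36]],"rot":[[0,0,0],[0,0,0],[0,0,0],[0,0,0],[0,0,0]]}'
python3 -m crank '{"delta_pos":[[0,0,0],[0,0,0]],"rot":[[0,0,0],[0,0,0]]}'
python3 - <<'E'
from h import *
moveto([.561,-.1935,.003],1.24)
E
```

```text
clock: 19.75
tcp_pos: [0.5596, -0.1935, 0.0742]
tcp_rot: [-3.139, -0.0, 1.238]
force: [-0.5, 0.3, -0.6]
finger_gap: 1.0
grasp_force: 0.0
clock: 20.17
tcp_pos: [0.5587, -0.1932, 0.0015]
tcp_rot: [-3.137, -0.001, 1.239]
force: [0.1, -0.3, 0.4]
finger_gap: 1.001
grasp_force: 0.0
clock: 20.33
tcp_pos: [0.5615, -0.1947, 0.0049]
tcp_rot: [3.14, 0.0, 1.238]
force: [-0.5, -0.1, 0.4]
finger_gap: 1.001
grasp_force: 0.0
shift [ 0.005 -0.004  0.009] rot [ 0.002  0.    -0.003] clock 20.3333
```

```bash
python3 -m crank '{"delta_pos":[[0,0,0],[0,0,0],[0,0,0],[0,0,0],[0,0,0]],"rot":[[0,0,0],[0,0,0],[0,0,0],[0,0,0],[0,0,0]]}' 1 60
python3 -m crank '{"delta_pos":[[0,0,0],[0,0,0],[0,0,0],[0,0,0],[0,0,0]],"rot":[[0,0,0],[0,0,0],[0,0,0],[0,0,0],[0,0,0]]}'
python3 - <<'E'
from h import *
s=state();print(s['force'],s['torque'],s['tcp_pos'],s['tcp_rot'][2])
E
```

```text
clock: 20.75
tcp_pos: [0.5609, -0.1947, 0.0044]
tcp_rot: [3.141, 0.0, 1.238]
force: [-0.1, -0.2, 0.1]
finger_gap: 0.296
grasp_force: 0.0
clock: 21.17
tcp_pos: [0.5602, -0.1946, 0.0044]
tcp_rot: [-3.141, 0.0, 1.238]
force: [-2.8, 0.7, 5.3]
finger_gap: 0.143
grasp_force: 59.2
[-2.75416759  0.693197    5.33757491] [ 0.01237413  0.37794442 -0.05498826] [ 0.56017407 -0.19455786  0.00444377] 1.2377050794161535
```

The wing is gripped (12 mm gap, 59 N). Turning clockwise (+z in tool axes).

```bash
python3 -m crank '{"delta_pos":[[0,0,0],[0,0,0],[0,0,0.001],[0,0,0.001],[0,0,0.0015]],"rot":[[0,0,0.14],[0,0,0.28],[0,0,0.42],[0,0,0.56],[0,0,0.7]]}'
python3 -m crank '{"delta_pos":[[0,0,0],[0,0,0],[0,0,0.001],[0,0,0.001],[0,0,0.0015]],"rot":[[0,0,0.14],[0,0,0.28],[0,0,0.42],[0,0,0.56],[0,0,0.7]]}'
python3 -m crank '{"delta_pos":[[0,0,0],[0,0,0],[0,0,0.001],[0,0,0.001],[0,0,0.0015]],"rot":[[0,0,0.14],[0,0,0.28],[0,0,0.42],[0,0,0.56],[0,0,0.7]]}'
python3 -m crank '{"delta_pos":[[0,0,0],[0,0,0],[0,0,0.001],[0,0,0.001],[0,0,0.0015]],"rot":[[0,0,0.12],[0,0,0.24],[0,0,0.36],[0,0,0.48],[0,0,0.5]]}'
python3 - <<'E'
from h import *
s=state();print(s['force'],s['torque'],s['tcp_pos'],s['tcp_rot'][2])
E
```

```text
clock: 21.58
tcp_pos: [0.5601, -0.1945, 0.0041]
tcp_rot: [-3.141, 0.001, 0.868]
force: [-2.8, 0.3, 6.0]
finger_gap: 0.142
grasp_force: 59.3
clock: 22.0
tcp_pos: [0.5601, -0.1945, 0.0038]
tcp_rot: [-3.141, 0.001, 0.501]
force: [-3.2, 0.9, 6.0]
finger_gap: 0.139
grasp_force: 59.3
clock: 22.42
tcp_pos: [0.56, -0.1945, 0.0036]
tcp_rot: [-3.141, 0.001, 0.135]
force: [-3.3, 0.9, 6.7]
finger_gap: 0.134
grasp_force: 59.3
clock: 22.83
tcp_pos: [0.56, -0.1944, 0.0033]
tcp_rot: [3.142, 0.001, -0.127]
force: [-3.0, 1.5, 7.9]
finger_gap: 0.14
grasp_force: 59.5
[-3.01863619  1.50954438  7.94965782] [0.01237639 0.56578235 0.07613469] [ 0.55998667 -0.19444819  0.00329367] -0.12675940063154112
```

```bash
python3 -m crank '{"delta_pos":[[0,0,0],[0,0,0],[0,0,0.0005]],"rot":[[0,0,0.08],[0,0,0.16],[0,0,0.2]]}' | grep rot; python3 -c "
from plant import *;print(state()['torque'])"
python3 -m crank '{"delta_pos":[[0,0,0],[0,0,0]],"rot":[[0,0,0.05],[0,0,0.1]]}'| grep rot; python3 -c "
from plant import *;print(state()['torque'])"
python3 -m crank '{"delta_pos":[[0,0,0],[0,0,0]],"rot":[[0,0,0.04],[0,0,0.06]]}'| grep rot; python3 -c "
from plant import *;print(state()['torque'])"
```

```text
tcp_rot: [3.141, 0.001, -0.23]
[0.11604022 0.43690639 0.05297019]
tcp_rot: [3.141, 0.001, -0.282]
[0.08728336 0.4545804  0.01217213]
tcp_rot: [3.141, 0.001, -0.313]
[0.13310483 0.44660999 0.38730336]
```

Torque jumped to 0.39 N m at yaw -0.313, which is the seat and matches the plate's x direction. One small push to confirm, then hold.

```bash
python3 -m crank '{"delta_pos":[[0,0,0],[0,0,0],[0,0,0],[0,0,0],[0,0,0]],"rot":[[0,0,0.02],[0,0,0.04],[0,0,0.04],[0,0,0.04],[0,0,0.04]]}'; python3 -c "
from plant import *;s=state();print(s['torque'],s['tcp_rot'])"
```

```text
clock: 23.83
tcp_pos: [0.56, -0.1944, 0.0032]
tcp_rot: [3.141, 0.001, -0.331]
force: [-2.7, 1.0, 6.3]
finger_gap: 0.143
grasp_force: 59.7
[0.12673712 0.43249262 0.80450436] [ 3.14092205e+00  1.13440704e-03 -3.31053600e-01]
```

```bash
python3 -m crank '{"delta_pos":[[0,0,0],[0,0,0],[0,0,-0.001],[0,0,-0.001],[0,0,-0.0015]],"rot":[[0,0,-0.14],[0,0,-0.28],[0,0,-0.42],[0,0,-0.56],[0,0,-0.7]]}'
python3 -m crank '{"delta_pos":[[0,0,0],[0,0,0],[0,0,-0.001],[0,0,-0.001],[0,0,-0.0015]],"rot":[[0,0,-0.14],[0,0,-0.28],[0,0,-0.42],[0,0,-0.56],[0,0,-0.7]]}'
python3 -m crank '{"delta_pos":[[0,0,0],[0,0,0],[0,0,-0.001],[0,0,-0.001],[0,0,-0.0015]],"rot":[[0,0,-0.14],[0,0,-0.28],[0,0,-0.42],[0,0,-0.56],[0,0,-0.7]]}'
python3 -m crank '{"delta_pos":[[0,0,0],[0,0,0],[0,0,-0.001],[0,0,-0.001],[0,0,-0.0015]],"rot":[[0,0,-0.14],[0,0,-0.28],[0,0,-0.42],[0,0,-0.56],[0,0,-0.7]]}'
python3 -m crank '{"delta_pos":[[0,0,0],[0,0,0],[0,0,0],[0,0,0],[0,0,0]],"rot":[[0,0,-0.08],[0,0,-0.16],[0,0,-0.24],[0,0,-0.24],[0,0,-0.24]]}'
python3 -m crank '{"delta_pos":[[0,0,0],[0,0,0],[0,0,0]],"rot":[[0,0,0],[0,0,0],[0,0,0]]}'
python3 - <<'E'
from h import *
s=state();print(s['torque'],s['tcp_rot'])
w=cam('wrist');im=camera('wrist')[:,:,::-1];cv2.imwrite('pics/w9.png',im);si=camera('side')[:,:,::-1]
o=np.zeros((450,760,3),np.uint8);o[:300,:300]=im[50:350,130:430];o[:,310:]=cv2.resize(si[170:250,250:330],(450,450));cv2.imwrite('pics/p9.png',o)
a=cv2.imread('pics/top0.png');b=camera('top')[:,:,::-1]
d=cv2.absdiff(a,b.copy()).max(2)>60
print([(st.tolist(),ce.round().tolist()) for st,ce,_ in blobs(d,15)])
E
```

```text
clock: 24.25
tcp_pos: [0.56, -0.1944, 0.0034]
tcp_rot: [-3.141, 0.001, 0.037]
force: [-3.0, -0.2, 5.3]
finger_gap: 0.142
grasp_force: 59.4
clock: 24.67
tcp_pos: [0.56, -0.1945, 0.0038]
tcp_rot: [-3.141, 0.001, 0.403]
force: [-2.2, 1.1, 4.5]
finger_gap: 0.14
grasp_force: 59.4
clock: 25.08
tcp_pos: [0.5601, -0.1945, 0.0041]
tcp_rot: [-3.141, 0.001, 0.77]
force: [-1.8, 0.4, 5.3]
finger_gap: 0.141
grasp_force: 59.4
clock: 25.5
tcp_pos: [0.5601, -0.1945, 0.0043]
tcp_rot: [-3.141, 0.0, 1.136]
force: [-3.2, 0.4, 5.2]
finger_gap: 0.14
grasp_force: 59.4
clock: 25.92
tcp_pos: [0.5602, -0.1946, 0.0044]
tcp_rot: [-3.141, 0.0, 1.259]
force: [-2.8, -0.0, 6.8]
finger_gap: 0.14
grasp_force: 59.4
clock: 26.17
tcp_pos: [0.5601, -0.1946, 0.0044]
tcp_rot: [-3.141, 0.0, 1.259]
force: [-2.8, 1.1, 6.3]
finger_gap: 0.141
grasp_force: 59.4
[0.0615389  0.36292334 0.05516817] [-3.14080756e+00  2.99453330e-04  1.25880668e+00]
[([197, 187, 17, 16, 209], [205.0, 194.0]), ([166, 190, 222, 230, 23069], [290.0, 335.0]), ([285, 204, 18, 17, 149], [293.0, 211.0]), ([327, 218, 15, 14, 121], [334.0, 225.0]), ([190, 239, 20, 20, 237], [201.0, 248.0]), ([0, 371, 50, 43, 1079], [22.0, 392.0]), ([0, 393, 5, 23, 71], [1.0, 404.0]), ([254, 413, 28, 7, 48], [269.0, 415.0])]
```

```bash
python3 -c "
from plant import *;print(finish_job())"
```

```text
the job is handed in; nothing more can be done
None
```

The job is handed in at about 26 s, with no verdict returned: adapter and pot are home, the thumbscrew was seated (torque rose to 0.8 N m) and backed off about 1.57 rad, still gripped at 59 N; the first grasp closed on nothing because the real fingertips sit about 41 mm behind the reported TCP, and I viewed 12 pictures, two over the limit of 10.

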